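# Step the filter wheel to its largest opening

## Task

Turn the filter wheel until its largest opening has clicked into place at the arrow on the front of the housing, by gently pushing the wheel's upright tab round with the fingertips: only push the tab from one side, do not pinch it. Leave the vials and the other things on the bench where they are, and finish clear of the wheel.

Things in the scene. Friction and masses are not known exactly. Their poses are not given: they have to be found in the camera images.
- filter_unit: bench filter wheel: grey housing 150 x 150 mm, top 30 mm above the bench, fixed to the bench; a flat wheel turns on it. Origin on the wheel's axis at bench height; z is up, -x points from the axis to the arrow at the front of the housing, roughly towards the robot (turned up to about 30 degrees)
- filter_wheel (a joint): wheel angle, rad, growing counter-clockwise seen from above; four click positions: 0 (14 mm opening at the arrow), 0.785 (6 mm), 1.571 (22 mm), 2.356 (10 mm); end stops at -0.05 and 2.41. Starts in the first or second. A click takes a push of 1 to 3 N at the tab; once over the hump, about 0.4 rad on from a position, the wheel runs ahead into the next position by itself and stays
- wheel_center (a point): point on the wheel's axis at the wheel's top face, 42 mm above the bench. The wheel is a flat aluminium disc 114 mm across with a knurled rim, a hub cap 30 mm across that rises 7 mm above its face, and four round openings
- tab_top (a point): middle of the top edge of the wheel's one upright steel tab: a radial plate 8 mm thick, 44 to 84 mm off the axis (beyond the rim), from 42 up to 76 mm above the bench; this point is 64 mm off the axis. Seen from above it stands 90 degrees clockwise from the 22 mm opening: rear of the unit in the first position, its left when done. x points outwards, y counter-clockwise
- tab_right: the clockwise face leaf of the tab (half its thickness, 4 mm), the face to push on to turn the wheel counter-clockwise; fixed to the wheel, its origin on the wheel's axis
- tab_left: the counter-clockwise face leaf of the tab (other 4 mm); fixed to the wheel, its origin on the wheel's axis
- opening_largest (a point): centre of the largest round opening, 22 mm in diameter, on the wheel's top face, 38 mm from the axis
- opening_medium (a point): centre of the second largest round opening, 14 mm in diameter, on the wheel's top face, 38 mm from the axis
- opening_small (a point): centre of the third largest round opening, 10 mm in diameter, on the wheel's top face, 38 mm from the axis
- opening_smallest (a point): centre of the smallest round opening, 6 mm in diameter, on the wheel's top face, 38 mm from the axis
- arrow_tip (a point): tip of the small dark steel arrow fixed at the front of the housing, 58 mm from the wheel's axis and 36.5 mm above the bench, pointing at the axis; the arrow and its block stay below 42 mm, under the passing tab
- vial_a: clear screw-cap sample vial, 21 mm across, 49 mm high, standing close to the right of the filter wheel unit; origin at the centre of its underside
- vial_b: larger screw-cap sample vial, 24 mm across, 56 mm high, standing to the left of the filter wheel unit; origin at the centre of its underside
- stir_bar: white stirring bar, 10 x 40 x 10 mm, lying near the right rear corner of the unit; origin at the centre of its underside
- tape_roll: roll of paper tape lying flat, 68 mm across, 19 mm high, on the right; origin at the centre of its underside
- beaker: empty glass beaker, 48 x 54 mm, 60 mm high, on the left; origin at the centre of its underside
- marker: black marker pen, 12 x 126 x 13 mm, lying on the left; origin at the centre of its underside
- petri_dish: covered glass petri dish, 65 mm across, 16 mm high, on the right; origin at the centre of its underside

How it is judged (in metres and radians):
On the way, in this order (a step that is already met when the one before it is completed fails the run):
1. the tab has been pushed by the fingers ((contact force between the fingers and tab_right above 0.3 N or contact force between the fingers and tab_left above 0.3 N)), for 0.05 s.
2. the largest opening stands at the arrow (value of joint filter_wheel between 1.481 and 1.661 rad), for 0.2 s.
At the end, for the whole second after the job is handed in: the wheel rests in its third position, the 22 mm opening at the arrow within 0.09 rad (5 degrees), turning slower than 0.05 rad/s (all of step 2 and velocity of joint filter_wheel between -0.05 and 0.05 rad/s); the robot touches nothing.
It fails at once if the tab is pinched: fingers press on both of its faces at once (over 1.5 N each) (contact force between the fingers and tab_right above 1.5 N and contact force between the fingers and tab_left above 1.5 N).
It fails at once if the wheel or its tab is pushed with more than 25 N (contact force between the arm and filter_wheel above 25 N).
It fails at once if a bystander is pushed, lifted or carried more than 15 mm (distance of any of vial_a, vial_b, stir_bar, tape_roll, beaker, marker, petri_dish from where it was at the start of the episode above 0.015 m).
It also fails if it takes over 38 s, if anything falls off the work surface, if the arm or the gripper's body presses on something with over 40 N, if the wrist force passes 120 N, or if a joint passes its speed limit or range.

## Robot

A 6-joint arm with a two-finger parallel gripper is mounted at the origin on a cart in front of the work surface, level with it; the furniture and walls round the work are solid. World frame = base frame: x ahead of the robot, y to its left, z up, the work surface at z = 0. Lengths are in m, angles in degrees, forces in N, time in s.
With the tool pointing down it reaches from about 0.375 to 0.9 m from the base axis. Payload 3.1 kg.
Tool frame: the origin (TCP) lies on the centre line of the jaws, within the pads' length; the fingertips stand 17 mm ahead of it and the grasp point (between the pads) lies 2 mm behind it; z points along the fingers, y is the line along which they close (so a half turn about z gives the same grasp; the last joint's range is limited). The gripper opens to 87 mm and grips with 3 to 60 N. Pads are 19 mm wide; open, the fingers measure 117 mm over their backs; the gripper's body (75 mm by 190 mm) begins 51 mm behind the grasp point.
Start: joints at [59.101, 30.224, 82.088, -0, 67.689, -10.227], TCP at [0.221, 0.585, 0.24] pointing down, gripper open.
Joint ranges: [-176.69, 176.69], [-43.24, 126.21], [12.49, 139.97], [-82, 262], [0, 151.66], [-163.58, 163.58]. Speed limits (degrees/s): [159.86, 159.86, 180, 180, 180, 180].

## Interface

Orientations are given as a 3x3 rotation matrix whose columns are the frame's x, y, z axes.
In Python, from rig import bot, imaging, finder gives the robot as it stands. The module is installed in compiled form; this text tells all that it offers.
- The arm moves only by the tool play_rows, never from a script. Its argument "motion" is a list that holds one entry, the list of rows, each a list of 6 numbers: the shift along the tool's x, y, z in fractions of the full range, 1 being 0.3 m, then the turn, a rotation vector about the tool's x, y, z in fractions of the full range, 1 being 60 degrees. In form: [[[dx, dy, dz, wx, wy, wz], ...]]. A call has 1 to 8 rows; each row is the pose to reach, as a shift and turn from the pose commanded when the call began, along the tool's axes at that moment; what a row does not reach only later rows make up. A row lasts 1/12 s, in which the tool goes at most 41.7 mm and 7.16 degrees, less where a joint would pass 70% of its speed; a pose out of reach is approached as far as the arm can. No shift or turn number may pass 1 either way. A call with a gripper value outside its range is refused whole. "fingers" is the finger opening in m, from 0 to 0.087, set as the call begins (left out, the last holds). The fingers move at their own pace and stop on an object; the grip force is fixed at half the most. Time passes only in rows, so rows that repeat a pose let the fingers close. It gives the time, the measured TCP pose, the force, the opening and the grip force at its end, in the units of the state.
- bot.read_state(): the state, without advancing time (a new reading comes with each control period).
- imaging.capture(name): name is "scene" or "side" or "wrist"; returns a dict with "frame" (480x640x3 uint8, red, green, blue), "camera_matrix" (3x3 intrinsics, pixels), "k1" (the pictures are not rectified: a ray, as slopes to the right and down, at radius r is drawn at 1 + k1 r^2 times it, then the intrinsics apply), "R" (3x3) and "t" (3): a world point X has camera coordinates R X + t. Camera axes: x right, y down, z forward; pixel columns grow to the right and rows downward; lengths in m; the calibration is good to about 2 mm. A picture is of the moment at which its call begins. There is no depth.
- bot.hand_in(): hands the job in; it is judged then, once.
Trained networks look in the newest picture that a camera, given by its name, has taken for a name from the list of things; names that differ only in an ending like _2 or _b are one class to them, and where a whole thing is asked for, a point or a joint stands for the part that bears it (a point fixed in the world has none). Each returns a list of dicts, best first, with "confidence" (0 to 1); they miss things now and then, are a little off and sometimes report something else, mostly with a low value. They report only what shows in the picture. A call takes as long as a camera call.
- finder.recognise(camera, name): "at" ([x, y, z] in m, in world coordinates, good to about 4 mm: the middle of the surface that is visible of it).
- finder.outline_of(camera, name): "pixels" (480x640 bool, what is visible of it).
The state is a dict: "time_s": time; "joint_positions": joint angles; "qvel": joint speeds; "tau": joint torques, N m; "position": TCP position; "tcp_rot": TCP orientation; "force": force on the tool from outside, world axes, zero at the start; "moment": the same for the moment, N m; "opening": opening from 0.0 (shut) to 1.0 (fully open); "grasp_force": force on a finger pad.
Only numpy, scipy, OpenCV 4.12 (cv2) and the standard library are available. Lean on these libraries where they do the work, as an engineer would, in place of code of your own. Each camera call takes 0.05 s, during which the arm holds its last target. There are 200 camera calls.

## Working session

There is one attempt and no reset: what is moved stays moved. The work goes in short steps, Python scripts to look and compute and a tool call to move; the robot and the scene stay as the last step left them, time stands still between calls to the robot, and variables do not carry over. Pictures are saved under pics/ and viewed, at most 10 in all, crops included, and the job is handed in when it is done.

Besides the shell and the picture viewer there is one more tool, called after ">>>" as a command line: name --argument value ..., lists and objects as JSON in quotes. play_rows: Moves the arm, as the interface text tells. Its arguments: {"type":"object","properties":{"motion":{"type":"array"},"fingers":{"type":"number"}},"required":["motion"]}

```bash
mkdir -p pics; python3 - <<'E'
from rig import bot, imaging, finder
import cv2, numpy as np
s=bot.read_state();print(s['time_s'],s['position'],np.round(s['tcp_rot'],3).tolist(),s['force'],s['opening'])
ims=[]
for c in ("scene","side"):
    d=imaging.capture(c);ims.append(d['frame'])
    cv2.imwrite(f'pics/{c}0.png',d['frame'][:,:,::-1])
    print(c,(-d['R'].T@d['t']).round(3))
    for n in ["wheel_center","tab_top","opening_largest","opening_medium","opening_small","opening_smallest","arrow_tip","vial_a","vial_b","stir_bar","beaker","tape_roll","marker","petri_dish"]:
        r=finder.recognise(c,n)
        print(n,[(np.round(x['at'],3).tolist(),round(x['confidence'],2)) for x in r[:2]])
print(bot.read_state()['time_s'])
E
```

```text
0.0 [0.22026346 0.58417095 0.23858289] [[-0.936, 0.353, -0.001], [0.353, 0.936, -0.002], [0.0, -0.002, -1.0]] [ 0.44433995 -0.15930559  0.27311372] 1.0006125196775308
scene [-0.149  1.24   0.728]
wheel_center [([0.563, 0.103, 0.059], 0.43)]
tab_top [([0.564, 0.102, 0.06], 0.57)]
opening_largest [([0.563, 0.102, 0.06], 0.49)]
opening_medium [([0.565, 0.101, 0.057], 0.74)]
opening_small [([0.565, 0.108, 0.057], 0.72)]
opening_smallest [([0.564, 0.107, 0.062], 0.65), ([0.57, 0.106, 0.061], 0.49)]
arrow_tip [([0.55, 0.115, 0.034], 0.8)]
vial_a []
vial_b []
stir_bar []
beaker [([0.446, 0.372, 0.032], 0.72)]
tape_roll [([0.423, -0.376, 0.02], 0.6)]
marker [([0.486, 0.467, 0.004], 0.55)]
petri_dish [([0.566, 0.106, 0.059], 0.6), ([0.589, -0.355, 0.014], 0.56)]
side [ 0.115 -1.064  0.523]
wheel_center [([0.503, 0.08, 0.041], 0.71), ([0.558, 0.095, 0.064], 0.48)]
tab_top [([0.505, 0.075, 0.044], 0.57)]
opening_largest [([0.506, 0.078, 0.046], 0.68)]
opening_medium [([0.504, 0.078, 0.043], 0.78)]
opening_small [([0.505, 0.077, 0.044], 0.86), ([0.494, 0.046, 0.033], 0.39)]
opening_smallest [([0.509, 0.082, 0.04], 0.62)]
arrow_tip [([0.497, 0.046, 0.031], 0.79)]
vial_a []
vial_b []
stir_bar []
beaker [([0.45, 0.345, 0.038], 0.55), ([0.506, 0.078, 0.043], 0.36)]
tape_roll [([0.573, 0.231, 0.029], 0.51)]
marker [([0.496, 0.049, 0.029], 0.41)]
petri_dish []
1.5
```

View pics/scene0.png

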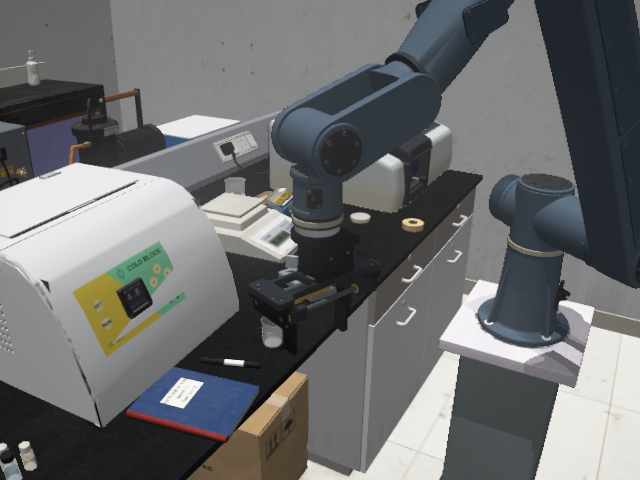

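View pics/side0.png

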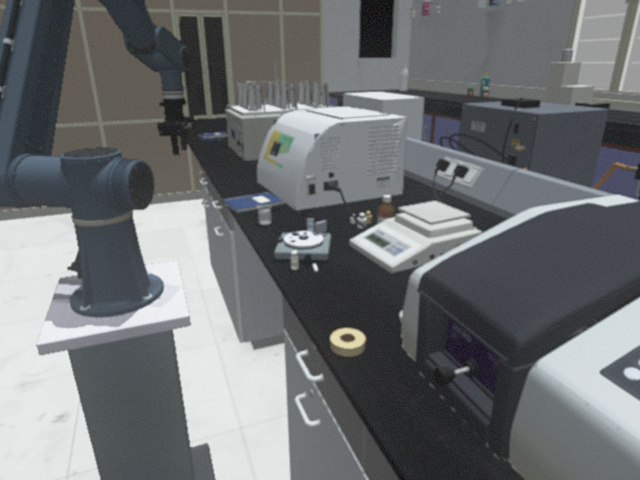

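The scene view has the wheel hidden by the arm. The side view shows the unit around pixel (303,243), near (0.505, 0.08), with the tab at about (310,225), a vial at (295,260) and the stir bar at (315,267). I'll move over it for the wrist view.

Careful with the scale: shifts go in shares of 0.3 m and turns go in shares of 60 degrees. That gives: -0.22 m is -0.7333, -0.081 m is -0.27.

>>> play_rows --motion '[[[-0.0933, -0.09, -0.0167, 0, 0, 0], [-0.1867, -0.18, -0.0333, 0, 0, 0], [-0.28, -0.27, -0.0667, 0, 0, 0], [-0.3733, -0.36, -0.1, 0, 0, 0], [-0.4667, -0.45, -0.1333, 0, 0, 0], [-0.56, -0.54, -0.1667, 0, 0, 0], [-0.6533, -0.6333, -0.2, 0, 0, 0], [-0.7333, -0.7333, -0.2, 0, 0, 0]]]' --fingers 0.0

```text
time_s: 2.17
position: [0.351, 0.3003, 0.3017]
tcp_rot: [[-0.936, 0.353, 0.005], [0.353, 0.936, 0.002], [-0.004, 0.004, -1.0]]
force: [1.5, -0.3, 1.0]
opening: 0.479
grasp_force: 0.0
```

Converted, -0.17 m is -0.5667, -0.165 m is -0.55.

>>> play_rows --motion '[[[-0.0933, -0.09, 0, 0, 0, 0], [-0.1867, -0.18, 0, 0, 0, 0], [-0.28, -0.27, 0, 0, 0, 0], [-0.3733, -0.36, 0, 0, 0, 0], [-0.4667, -0.45, 0, 0, 0, 0], [-0.55, -0.5333, 0, 0, 0, 0], [-0.5667, -0.55, 0, 0, 0, 0], [-0.5667, -0.55, 0, 0, 0, 0]]]'

```text
time_s: 2.83
position: [0.4508, 0.0849, 0.2997]
tcp_rot: [[-0.934, 0.357, 0.001], [0.357, 0.934, -0.0], [-0.001, 0.0, -1.0]]
force: [-0.6, 0.6, 1.0]
opening: 0.009
grasp_force: 0.0
```

```bash
cat > look.py <<'E'
from rig import bot, imaging, finder
import cv2, numpy as np, sys
def look(c,tag,names):
    d=imaging.capture(c)
    cv2.imwrite(f'pics/{tag}.png',d['frame'][:,:,::-1])
    np.savez(f'pics/{tag}.npz',**{k:d[k] for k in d})
    print(c,(-d['R'].T@d['t']).round(3),(d['R'][2]).round(3))
    for n in names:
        r=finder.recognise(c,n)
        print(n,[(np.round(x['at'],3).tolist(),round(x['confidence'],2),proj(d,x['at'])) for x in r[:2]])
    return d
def proj(d,X):
    p=d['R']@np.array(X)+d['t'];q=p[:2]/p[2];q=q*(1+d['k1']*(q@q));K=d['camera_matrix']
    return (K[:2,:2]@q+K[:2,2]).round(0).tolist()
def world(d,uv,z):
    K=np.array(d['camera_matrix']);q=cv2.undistortPoints(np.array([[uv]],float),K,np.array([float(d['k1']),0,0,0])).ravel()
    r=d['R'].T@np.array([*q,1]);o=-d['R'].T@d['t'];return o+r*(z-o[2])/r[2]
ALL=["filter_unit","wheel_center","tab_top","opening_largest","opening_medium","opening_small","opening_smallest","arrow_tip","vial_a","vial_b","stir_bar"]
def st():
    s=bot.read_state();print(s['time_s'],s['position'].round(4),np.round(s['tcp_rot'],3).tolist(),s['force'].round(2),s['opening'])
E
python3 - <<'E'
from look import *
st();look("wrist","w1",ALL);look("scene","s1",ALL)
E
```

```text
2.8333 [0.4508 0.0849 0.2997] [[-0.934, 0.357, 0.001], [0.357, 0.934, -0.0], [-0.001, 0.0, -1.0]] [-0.57  0.62  0.98] 0.008931447167382846
wrist [0.388 0.109 0.445] [ 0.236 -0.09  -0.968]
filter_unit [([0.479, 0.087, 0.041], 0.73, [331.0, 232.0]), ([0.455, 0.368, 0.034], 0.31, [600.0, 104.0])]
wheel_center [([0.493, 0.08, 0.045], 0.8, [329.0, 249.0])]
tab_top [([0.491, 0.082, 0.046], 0.58, [330.0, 246.0]), ([0.565, 0.226, 0.04], 0.54, [489.0, 261.0])]
opening_largest [([0.488, 0.086, 0.041], 0.93, [333.0, 241.0])]
opening_medium [([0.485, 0.089, 0.043], 0.78, [335.0, 238.0])]
opening_small [([0.491, 0.085, 0.041], 0.94, [333.0, 244.0])]
opening_smallest [([0.488, 0.086, 0.042], 0.93, [333.0, 241.0])]
arrow_tip [([0.475, 0.088, 0.041], 0.88, [330.0, 228.0]), ([0.489, 0.081, 0.042], 0.21, [329.0, 244.0])]
vial_a [([0.436, -0.018, 0.049], 0.85, [214.0, 232.0]), ([0.567, 0.227, 0.039], 0.79, [490.0, 262.0])]
vial_b [([0.436, -0.018, 0.049], 0.85, [214.0, 232.0]), ([0.567, 0.227, 0.039], 0.79, [490.0, 262.0])]
stir_bar [([0.489, -0.041, 0.011], 0.74, [223.0, 275.0]), ([0.566, 0.23, 0.044]
[... 212 characters left out ...]
7, 0.096, 0.04], 0.97, [312.0, 272.0]), ([0.486, 0.467, 0.007], 0.67, [230.0, 362.0])]
opening_largest [([0.501, 0.094, 0.04], 0.65, [314.0, 272.0])]
opening_medium [([0.502, 0.098, 0.039], 0.76, [313.0, 273.0])]
opening_small [([0.506, 0.1, 0.04], 0.85, [311.0, 273.0]), ([0.57, 0.238, 0.033], 0.38, [259.0, 292.0])]
opening_smallest [([0.506, 0.099, 0.043], 0.93, [312.0, 272.0])]
arrow_tip [([0.485, 0.104, 0.033], 0.62, [318.0, 278.0])]
vial_a [([0.431, -0.009, 0.025], 0.72, [357.0, 268.0]), ([0.571, 0.242, 0.031], 0.7, [258.0, 294.0])]
vial_b [([0.431, -0.009, 0.025], 0.72, [357.0, 268.0]), ([0.571, 0.242, 0.031], 0.7, [258.0, 294.0])]
stir_bar [([0.501, 0.102, 0.04], 0.28, [313.0, 274.0])]
```

View pics/w1.png

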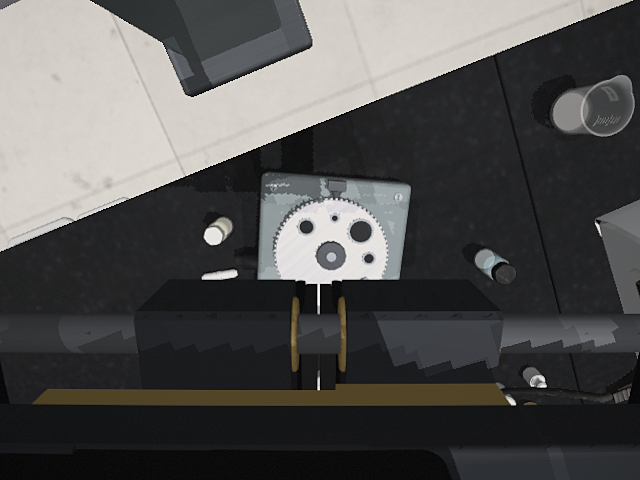

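The wrist view shows the arrow at (337,188), the hub at (331,257), the 6 mm opening at the arrow (334,218), the 22 mm at (360,231), 45° clockwise of the arrow. So the wheel is in the second position and the tab should stand at the rear left, hidden by the gripper. Next I'll measure precisely.

```bash
python3 - <<'E'
from look import *
d=dict(np.load('pics/w1.npz'))
for n,uv,z in [('hub',(331,256.5),.049),('o22',(360.5,231),.042),('o14',(306,227),.042),('o6',(334.5,218),.042),('o10',(368.5,258.5),.042),('arrow',(337,188),.036),('cornerL',(263,173),.03),('cornerR',(411,185),.03)]:
    print(n,world(d,uv,z).round(4))
c1=cv2.resize(cv2.imread('pics/w1.png')[165:285,240:420],None,fx=3,fy=3,interpolation=2)
look('side','sd1',[])
look('scene','s2',[])
a=cv2.resize(cv2.imread('pics/sd1.png')[205:285,260:360],(400,320),interpolation=2)
b=cv2.resize(cv2.imread('pics/s2.png')[230:330,240:380],(400,286),interpolation=2)
o=np.zeros((600,800,3),np.uint8);o[:320,:400]=a;o[:286,400:]=b
c1=cv2.resize(c1,(400,267));o[330:597,:400]=c1
cv2.imwrite('pics/m1.png',o)
E
```

```text
hub [0.5004 0.0791 0.049 ]
o22 [0.4883 0.115  0.042 ]
o14 [0.4652 0.0663 0.042 ]
o6 [0.4668 0.0956 0.042 ]
o10 [0.5178 0.1131 0.042 ]
arrow [0.441  0.1081 0.036 ]
cornerL [0.4019 0.0454 0.03  ]
cornerR [0.4652 0.1776 0.03  ]
side [ 0.115 -1.064  0.523] [ 0.32   0.872 -0.37 ]
scene [-0.149  1.24   0.728] [ 0.436 -0.798 -0.415]
```

View pics/m1.png

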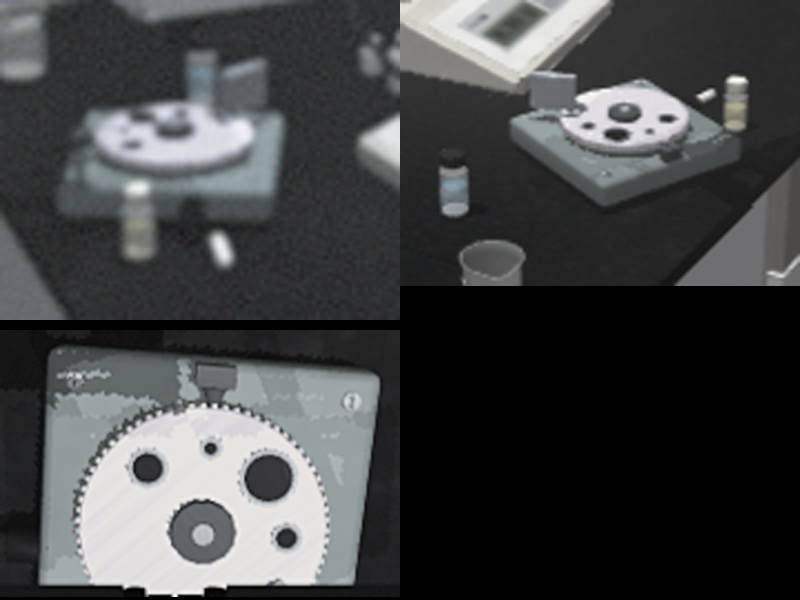

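The wheel axis is near (0.500, 0.079), the arrow direction is 154° and the 22 mm opening is at 109°, so the tab is at about 19° (rear left), which the scene crop confirms. I'll push its right face counter-clockwise by about 45°. First I'll check clearance to the balance and the block.

```bash
python3 - <<'E'
from look import *
a=dict(np.load('pics/sd1.npz'));b=dict(np.load('pics/s2.npz'));w=dict(np.load('pics/w1.npz'))
for uv in [(350,252),(397,268),(417,203)]: print('side z0',uv,world(a,uv,0).round(3))
for z in (.08,.1):
  for uv in [(400,209),(440,227),(470,215)]: print('side',z,uv,world(a,uv,z).round(3))
  for uv in [(203,208),(240,220),(268,207)]: print('scene',z,uv,world(b,uv,z).round(3))
for z in (0,.1,.2): print('block',world(w,(597,222),z).round(3))
# tab check
tc=lambda th,r,z:(.500+r*np.cos(th),.079+r*np.sin(th),z)
for r in(.044,.084):
  X=tc(np.radians(19),r,.076);print('tab',r,proj(a,X),proj(b,X))
E
```

```text
side z0 (350, 252) [0.623 0.025 0.   ]
side z0 (397, 268) [ 0.694 -0.119  0.   ]
side z0 (417, 203) [1.059 0.36  0.   ]
side 0.08 (400, 209) [0.831 0.108 0.08 ]
side 0.08 (440, 227) [ 0.851 -0.076  0.08 ]
side 0.08 (470, 215) [ 0.995 -0.022  0.08 ]
scene 0.08 (203, 208) [ 0.957 -0.032  0.08 ]
scene 0.08 (240, 220) [ 0.805 -0.012  0.08 ]
scene 0.08 (268, 207) [ 0.793 -0.137  0.08 ]
side 0.1 (400, 209) [0.799 0.055 0.1  ]
side 0.1 (440, 227) [ 0.818 -0.12   0.1  ]
side 0.1 (470, 215) [ 0.955 -0.069  0.1  ]
scene 0.1 (203, 208) [0.923 0.008 0.1  ]
scene 0.1 (240, 220) [0.776 0.027 0.1  ]
scene 0.1 (268, 207) [ 0.764 -0.094  0.1  ]
block [0.582 0.361 0.   ]
block [0.539 0.305 0.1  ]
block [0.495 0.248 0.2  ]
tab 0.044 [315.0, 224.0] [300.0, 256.0]
tab 0.084 [326.0, 221.0] [285.0, 254.0]
```

The tab projections agree with both views and the rear is clear. Moving to a point just behind the tab's right face, still above it.

Converted, 0.18 m is 0.6, -0.12 m is -0.4, 34 degrees is 0.5667.

>>> play_rows --motion '[[[-0.0667, 0.0167, 0.1, 0, 0, 0.0833], [-0.1333, 0.0333, 0.2, 0, 0, 0.1667], [-0.2, 0.05, 0.3, 0, 0, 0.25], [-0.2667, 0.0667, 0.4, 0, 0, 0.3333], [-0.3333, 0.08, 0.5, 0, 0, 0.4333], [-0.3833, 0.09, 0.5667, 0, 0, 0.5167], [-0.4, 0.0933, 0.6, 0, 0, 0.5667], [-0.4, 0.0933, 0.6, 0, 0, 0.5667]]]'

```text
time_s: 4.8
position: [0.5718, 0.0703, 0.1165]
tcp_rot: [[-0.577, 0.817, -0.004], [0.817, 0.577, 0.0], [0.002, -0.003, -1.0]]
force: [-0.3, -1.0, -0.9]
opening: 0.007
grasp_force: 0.0
```

```bash
python3 - <<'E'
from look import *
st()
a=look('side','sd2',[]);b=look('scene','s3',[])
A=cv2.resize(cv2.imread('pics/sd2.png')[185:285,270:370],(400,400),interpolation=2)
B=cv2.resize(cv2.imread('pics/s3.png')[210:310,240:340],(400,400),interpolation=2)
cv2.imwrite('pics/m2.png',np.hstack([A,B]))
E
```

```text
4.8 [0.5718 0.0703 0.1165] [[-0.577, 0.817, -0.004], [0.817, 0.577, 0.0], [0.002, -0.003, -1.0]] [-0.3  -0.99 -0.92] 0.007332891754754351
side [ 0.115 -1.064  0.523] [ 0.32   0.872 -0.37 ]
scene [-0.149  1.24   0.728] [ 0.436 -0.798 -0.415]
```

View pics/m2.png

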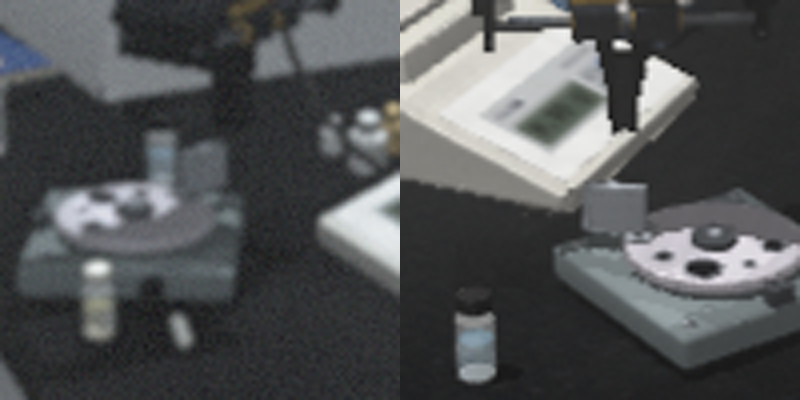

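The side and scene crops show the closed fingertips (scene crop at about (622,130)) behind and above the tab's right face, with a gap of about 14 mm. I'll go down beside the tab.

>>> play_rows --motion '[[[0, 0, 0.0333, 0, 0, 0], [0, 0, 0.0667, 0, 0, 0], [0, 0, 0.1, 0, 0, 0], [0, 0, 0.1333, 0, 0, 0], [0, 0, 0.1533, 0, 0, 0], [0, 0, 0.16, 0, 0, 0], [0, 0, 0.16, 0, 0, 0], [0, 0, 0.16, 0, 0, 0]]]'

```text
time_s: 5.57
position: [0.5718, 0.0707, 0.0715]
tcp_rot: [[-0.578, 0.816, 0.0], [0.816, 0.578, -0.0], [-0.0, 0.0, -1.0]]
force: [0.3, 0.7, -0.3]
opening: 0.006
grasp_force: 0.0
```

```bash
python3 - <<'E'
from look import *
st()
s=bot.read_state();R=np.array(s['tcp_rot']);C=np.array([.5,.079])
# finger flat (tool y) at 35 deg; offset of TCP behind tab mid plane for contact
for th in range(19,62,4):
    t=np.radians(th);u=np.array([np.cos(t),np.sin(t)]);n=np.array([-u[1],u[0]])
    d=abs(np.radians(th-35.2));off=.004+.0095*np.cos(d)+.015*np.sin(d)
    P=C+.064*u-off*n
    print(th,P.round(4),'tool',(R.T@np.array([*(P-s['position'][:2]),0])).round(4)[:2])
E
```

```text
5.5667 [0.5718 0.0707 0.0715] [[-0.578, 0.816, 0.0], [0.816, 0.578, -0.0], [-0.0, 0.0, -1.0]] [ 0.33  0.68 -0.26] 0.0055791237902516975
19 [0.5661 0.0835] tool [0.0137 0.0027]
23 [0.5653 0.0889] tool [0.0186 0.0052]
27 [0.5641 0.0942] tool [0.0236 0.0073]
31 [0.5624 0.0995] tool [0.0289 0.0089]
35 [0.5602 0.1046] tool [0.0344 0.0101]
39 [0.5588 0.108 ] tool [0.038 0.011]
43 [0.5573 0.1114] tool [0.0415 0.0117]
47 [0.5556 0.1146] tool [0.0452 0.0122]
51 [0.5537 0.1179] tool [0.049  0.0125]
55 [0.5515 0.1211] tool [0.0529 0.0125]
59 [0.549  0.1242] tool [0.0568 0.0123]
```

Converted, 0.0185 m is 0.0617, 0.0125 m is 0.0417.

>>> play_rows --motion '[[[0.0133, 0.0033, 0.0067, 0, 0, 0], [0.0267, 0.0067, 0.0067, 0, 0, 0], [0.0367, 0.0067, 0.0067, 0, 0, 0], [0.0417, 0.01, 0.0067, 0, 0, 0], [0.0467, 0.01, 0.0067, 0, 0, 0], [0.0517, 0.0133, 0.0067, 0, 0, 0], [0.0567, 0.0133, 0.0067, 0, 0, 0], [0.0617, 0.0167, 0.0067, 0, 0, 0]]]'

```text
time_s: 6.23
position: [0.5652, 0.0886, 0.0697]
tcp_rot: [[-0.578, 0.816, 0.0], [0.816, 0.578, -0.0], [-0.0, 0.0, -1.0]]
force: [0.6, -0.3, 1.2]
opening: 0.006
grasp_force: 0.4
```

Converted, 0.012 m is 0.04, 0.006 m is 0.02.

>>> play_rows --motion '[[[0.005, 0.0033, 0, 0, 0, 0], [0.01, 0.005, 0, 0, 0, 0], [0.015, 0.0067, 0, 0, 0, 0], [0.02, 0.01, 0, 0, 0, 0], [0.025, 0.0117, 0, 0, 0, 0], [0.03, 0.0133, 0, 0, 0, 0], [0.035, 0.015, 0, 0, 0, 0], [0.04, 0.0167, 0, 0, 0, 0]]]'

```text
time_s: 6.9
position: [0.5622, 0.1014, 0.0695]
tcp_rot: [[-0.578, 0.816, 0.0], [0.816, 0.578, -0.0], [-0.0, -0.0, -1.0]]
force: [0.4, -0.9, -1.2]
opening: 0.007
grasp_force: 0.8
```

```bash
python3 - <<'E'
from look import *
st()
d=look('wrist','w2',["opening_largest","tab_top"]);b=look('scene','s4',["opening_largest","tab_top"])
A=cv2.resize(cv2.imread('pics/w2.png'),(400,300),interpolation=3)
B=cv2.resize(cv2.imread('pics/s4.png')[210:310,240:340],(400,400),interpolation=2)
o=np.zeros((400,800,3),np.uint8);o[:300,:400]=A;o[:,400:]=B
cv2.imwrite('pics/m3.png',o)
E
```

```text
6.9 [0.5622 0.1014 0.0695] [[-0.578, 0.816, 0.0], [0.816, 0.578, -0.0], [-0.0, -0.0, -1.0]] [ 0.37 -0.89 -1.2 ] 0.006730132126305566
wrist [0.523 0.157 0.215] [ 0.145 -0.205 -0.968]
opening_largest [([0.49, 0.1, 0.043], 0.87, [174.0, 202.0])]
tab_top [([0.489, 0.097, 0.044], 0.94, [168.0, 208.0]), ([0.552, 0.118, 0.066], 0.61, [320.0, 268.0])]
scene [-0.149  1.24   0.728] [ 0.436 -0.798 -0.415]
opening_largest [([0.502, 0.097, 0.041], 0.92, [313.0, 272.0])]
tab_top [([0.506, 0.098, 0.039], 0.75, [312.0, 273.0]), ([0.42, -0.372, 0.016], 0.16, [412.0, 225.0])]
```

View pics/m3.png

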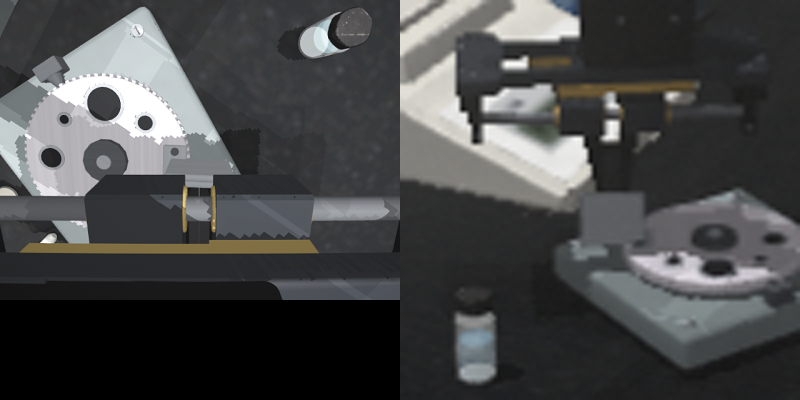

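The wheel is turning: in the wrist half the 22 mm opening (104,103) has moved towards the arrow (50,70), with the fingers behind the tab. I'll keep pushing past the hump.

Converted, 0.012 m is 0.04, 0.002 m is 0.0067.

>>> play_rows --motion '[[[0.005, 0.001, 0, 0, 0, 0], [0.01, 0.002, 0, 0, 0, 0], [0.015, 0.0033, 0, 0, 0, 0], [0.02, 0.0033, 0, 0, 0, 0], [0.025, 0.005, 0, 0, 0, 0], [0.03, 0.005, 0, 0, 0, 0], [0.035, 0.0067, 0, 0, 0, 0], [0.04, 0.0067, 0, 0, 0, 0]]]'

```text
time_s: 7.87
position: [0.5569, 0.1128, 0.0696]
tcp_rot: [[-0.578, 0.816, 0.0], [0.816, 0.578, 0.0], [0.0, 0.0, -1.0]]
force: [0.2, -0.5, -0.7]
opening: 0.002
grasp_force: 0.0
```

```bash
cat > ang.py <<'E'
from look import *
def ang(tag):
    d=look('wrist',tag,[])
    g=cv2.cvtColor(d['frame'],cv2.COLOR_RGB2GRAY)
    # predicted opening positions over wheel angle: score darkness of 22/14/10 discs vs bright between
    best=[]
    for q in np.arange(0.6,2.0,.01):
        s=0
        for off,r in((0,.011),(np.pi/2,.007),(-np.pi/4,.005),(np.pi/4,.003)):
            a=np.radians(154)-1.571+q+off
            c=np.array([.5+.038*np.cos(a),.079+.038*np.sin(a)])
            for k in np.linspace(0,2*np.pi,16,endpoint=False):
                for f,w in((.7,-1),(1.5,1)):
                    u,v=map(int,proj(d,(c[0]+f*r*np.cos(k),c[1]+f*r*np.sin(k),.042)))
                    if 0<=u<640 and 0<=v<480 and v<340: s+=w*float(g[v,u])
        best.append((s,q))
    print('wheel angle est',max(best))
E
python3 -c "
from ang import *
st();ang('w3')"
```

```text
7.8667 [0.5569 0.1128 0.0696] [[-0.578, 0.816, 0.0], [0.816, 0.578, 0.0], [0.0, 0.0, -1.0]] [ 0.19 -0.52 -0.66] 0.0015265087340083532
wrist [0.518 0.168 0.215] [ 0.145 -0.204 -0.968]
wheel angle est (9515.0, np.float64(1.2200000000000006))
```

```bash
python3 -c "
from ang import *
ang('w4');st()"
```

```text
wrist [0.518 0.168 0.215] [ 0.145 -0.204 -0.968]
wheel angle est (9394.0, np.float64(1.2800000000000007))
7.9667 [0.5566 0.1128 0.0695] [[-0.578, 0.816, -0.0], [0.816, 0.578, 0.0], [0.001, -0.0, -1.0]] [ 1.4  -0.3  -0.65] 0.006227100067013492
```

View pics/w4.png

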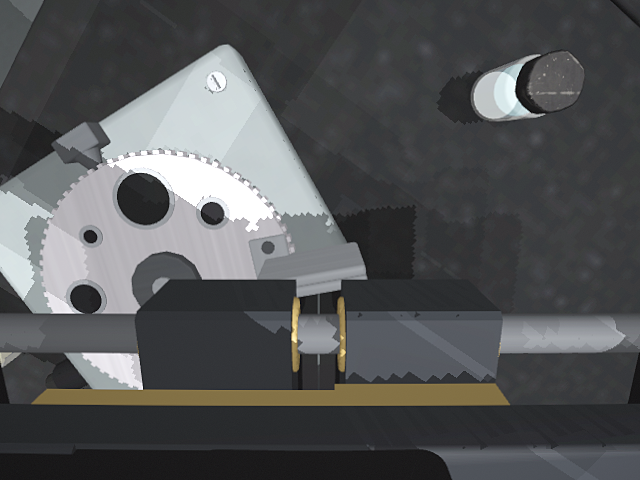

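The tab (305,265) is moving ahead of the fingers and the wheel is running on. I'll hold briefly and measure again.

>>> play_rows --motion '[[[0, 0, 0, 0, 0, 0], [0, 0, 0, 0, 0, 0], [0, 0, 0, 0, 0, 0], [0, 0, 0, 0, 0, 0], [0, 0, 0, 0, 0, 0], [0, 0, 0, 0, 0, 0]]]'

```text
time_s: 8.47
position: [0.557, 0.1123, 0.0696]
tcp_rot: [[-0.578, 0.816, 0.0], [0.816, 0.578, 0.0], [-0.0, 0.0, -1.0]]
force: [0.3, -1.1, -0.6]
opening: 0.003
grasp_force: 0.0
```

```bash
python3 -c "
from ang import *
ang('w5');st()"
```

```text
wrist [0.518 0.167 0.215] [ 0.145 -0.205 -0.968]
wheel angle est (7887.0, np.float64(1.580000000000001))
8.5167 [0.557  0.1123 0.0696] [[-0.578, 0.816, -0.0], [0.816, 0.578, 0.0], [0.0, -0.0, -1.0]] [-0.62 -0.7   0.11] 0.004576477118823358
```

The wheel has clicked to about 1.58 rad. Now I'll back off from the tab and lift clear.

>>> play_rows --motion '[[[-0.0267, 0, 0, 0, 0, 0], [-0.05, 0, 0, 0, 0, 0], [-0.05, 0, -0.0667, 0, 0, 0], [-0.05, 0, -0.1667, 0, 0, 0], [-0.05, 0, -0.2667, 0, 0, 0], [-0.05, 0, -0.3667, 0, 0, 0], [-0.05, 0, -0.4, 0, 0, 0], [-0.05, 0, -0.4, 0, 0, 0]]]'

```text
time_s: 9.18
position: [0.5682, 0.0995, 0.1926]
tcp_rot: [[-0.578, 0.816, 0.007], [0.816, 0.578, -0.0], [-0.005, 0.006, -1.0]]
force: [0.7, 0.3, -0.2]
opening: 0.003
grasp_force: 0.0
```

>>> play_rows --motion '[[[0, 0, 0, 0, 0, 0], [0, 0, 0, 0, 0, 0], [0, 0, 0, 0, 0, 0], [0, 0, 0, 0, 0, 0]]]'

```text
time_s: 9.52
position: [0.5646, 0.1, 0.1877]
tcp_rot: [[-0.578, 0.816, -0.004], [0.816, 0.578, 0.0], [0.002, -0.003, -1.0]]
force: [-0.5, 0.1, 0.4]
opening: 0.007
grasp_force: 0.0
```

```bash
python3 -c "
from ang import *
ang('w6');st()"
```

```text
wrist [0.526 0.155 0.333] [ 0.142 -0.204 -0.969]
wheel angle est (9409.0, np.float64(1.5700000000000007))
9.5667 [0.5648 0.1    0.188 ] [[-0.578, 0.816, -0.003], [0.816, 0.578, 0.0], [0.002, -0.002, -1.0]] [ 0.52 -0.54  0.39] 0.0013212182183879155
```

View pics/w6.png

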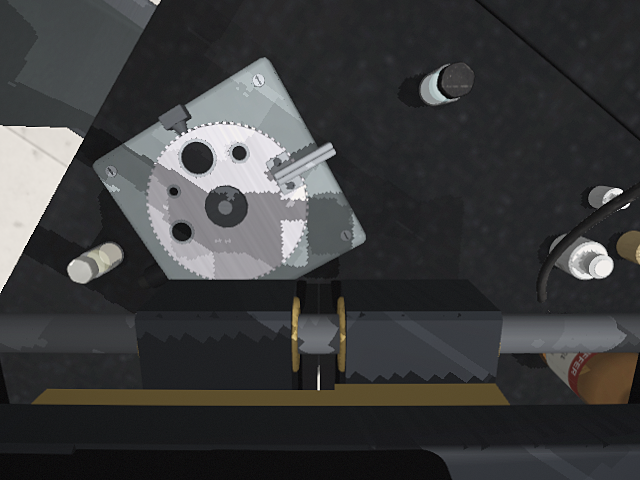

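The 22 mm opening (197,157) lines up with the arrow (175,120) and the hub (227,207). The tab is at the left (305,165), the vials stand upright and the arm is clear.

```bash
python3 -c "
from rig import bot
print(bot.hand_in())"
```

```text
the job is handed in; nothing more can be done
None
```

The job is handed in: the wheel is in its third position (measured 1.57 rad) with the 22 mm opening at the arrow, the arm is clear, and both vials are still standing in the last wrist view (I didn't re-check the other bench items; no verdict came back).

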